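# Shut and lock the photometer's optics bay

### The job

Slide the grey cover on top of the red-and-white photometer fully shut over its optics bay. Then press the orange-winged quarter-turn fastener on the cover down until it bottoms, turn it ninety degrees clockwise while it is held down, and let go so that its cam catches and keeps it down. Push firmly but gently (about 17 N, never over 25 N), never force it round, and leave the other things on the bench where they are.

Things in the scene. Friction and masses are not known exactly. Their poses are not given: they have to be found in the camera images.
- photometer: Bench photometer, fixed: white housing on a red foot, 260 (its x) x 300 (its y) mm, flat deck 100 mm above the origin, which is the centre of its underside; z up. A bay (90 x 50) and the square well of the fastener's receptacle are sunk in the deck. A red panel with a screen lies along its +x edge (111 mm high). Rails 10 mm high at x = +-66 mm guide the cover along y.
- cover (a joint): Opening of the grey sliding cover, m: 0 = fully shut against its end stop, grows towards the photometer's +y, up to 0.095. It stays where it is left; about 3 N moves it. A plate 124 x 110 mm, its top 112 mm above the photometer's underside, carrying the fastener and a push rib. Unless fully shut, the fastener's pin misses its slot and strikes the plate 10 mm too early.
- cover_rib (a point): Top centre of the black rib on the cover's trailing (+y) edge: 100 mm long along the photometer's x, 10 mm wide, 12 mm high above the cover. Axes as the photometer's. The cover may be pushed by the rib or by the fastener's wing. The fastener's axis lies 78 mm from here along the photometer's -y.
- wing (a point): Centre of the fastener's orange wing: a bar 40 mm long (its x), 12 mm wide (its y), 22 mm high, gripped across its width from above; z up along the turning axis. It stands on a black flange 42 mm across, 4 mm thick, upper face 11 mm below this point, good to press on with the fingertips; unpressed the flange clears the cover by 29 mm. Wing along the photometer's x: unlocked; along its y: locked.
- stud_press (a joint): Depth the fastener is pressed, m. 0 = up. Its spring resists with 4 N, plus 0.3 N per mm. With the cover shut it bottoms on a springy floor (14 N per mm) after 10 to 24 mm: the depth differs from unit to unit and cannot be seen. It turns only when bottomed or under 0.7 mm short of that. About 17 N of push is right, over 25 N damages it. Locked and let go, it rises about 4 mm and stays 6 to 21 mm down.
- stud_turn (a joint): Turn of the fastener in rad, growing clockwise seen from above: about 0 (-0.1 to 0.1) = unlocked, pi/2 = locked; it stops at 1.62. The catch takes the pin from about 1.42 rad on. It turns easily (under 0.15 N m) when pressed down far enough, and is blocked after about 0.17 rad when not; forcing it then (over 0.15 N m) damages it.
- reagent_mid (a point): Centre of a loose amber reagent jar, 56 mm diameter, 105 mm high: leave it alone.
- mouse_mid (a point): Centre of a loose black computer mouse, 100 x 58 x 32 mm: leave it alone.
- hygrometer_mid (a point): Centre of a loose white thermo-hygrometer standing on its foot, 50 x 95 mm, 94 mm high: leave it alone.

How it is judged:
By the outcome, as a careful person would: the job done as asked, in the order asked, and still so for the second after the job is handed in, with the robot touching nothing.
It also fails if it takes over 45 s, if anything falls off the work surface, if the arm or the gripper's body presses on something with over 40 N, if the wrist force passes 120 N, or if a joint passes its speed limit or range.

### The arm

A 7-joint arm with a two-finger parallel gripper is mounted at the origin on the work surface. World frame = base frame: x ahead of the robot, y to its left, z up, the work surface at z = 0. Lengths are in mm, angles in rad, forces in N, time in s.
With the tool pointing down it reaches from about 425 to 975 mm from the base axis. Payload 16.7 kg.
Tool frame: the origin (TCP) lies on the centre line of the jaws, within the pads' length; the fingertips stand 19 mm ahead of it and the grasp point (between the pads) is the TCP; z points along the fingers, y is the direction in which the jaws open and shut (so a half turn about z gives the same grasp; the last joint's range is limited). The gripper opens to 85 mm and grips with 20 to 120 N. Pads are 22 mm wide; open, the fingers measure 114 mm over their backs; the gripper's body (76 mm by 85 mm) begins 54 mm behind the grasp point. The pads swing forward as they close: fully open they stand 13 mm farther back than shut.
Start: joints at [-1.462, 0.426, 0.074, 1.606, -0.034, 1.111, -0.067], TCP at [172.101, 652.654, 227.802] pointing down, gripper open.
Joint ranges: [-2.85, 2.85], [-0.5, 2.14], [-1.23, 1.37], [0.21, 2.46], [-1.02, 4.16], [0.16, 2.05], [-2.73, 2.73]. Speed limits (rad/s): [1.89, 1.89, 2.39, 2.39, 3.01, 3.01, 3.01].

### API

Orientations are given as a unit quaternion [x, y, z, w].
In Python, from plant import r gives the robot as it stands.
- The arm moves only by the shell command python3 -m creep 'ROWS' [OPENING]. ROWS is JSON, a list of rows, each an object with "slide": the shift along the world's x, y, z in mm, a list of three; "dr": the turn, a rotation vector about the world's x, y, z in degrees, a list of three. A call has 1 to 20 rows; each row is the pose to reach, as a shift and turn from the pose commanded when the call began; what a row does not reach only later rows make up. A row lasts 1/10 s, in which the tool goes at most 50 mm and 8.59 degrees, less where a joint would pass 70% of its speed; a pose out of reach is approached as far as the arm can. A call with a gripper value outside its range is refused whole. OPENING is the gripper's target within -1 to 1 (fully open at 1, half-way at 0, shut at -1), set as the call begins (- or left out, the last holds). The fingers move at their own pace and stop on an object; the grip force is fixed at half the most. Time passes only in rows, so rows that repeat a pose let the fingers close. It gives the time, the measured TCP pose, the force and the opening at its end, in the units of the state.
- r.sense(): the state, without advancing time (a new reading comes with each control period).
- r.read_camera(name): name is "side" or "top"; returns the picture (384x512x3 uint8, blue, green, red); there is no depth.
- r.calibration(name): a dict with "K" (3x3 intrinsics, pixels), "eye" and "attitude" of the camera in the world. Camera axes: x right, y down, z forward; pixel columns grow to the right and rows downward; lengths in mm; the calibration is good to about 2 mm. A picture is of the moment at which its call begins. calibration takes no time and is no camera call.
- r.job_done(): hands the job in, once; it reports no verdict.
The state is a dict: "time": time; "joints": joint angles; "joint_velocities": joint speeds; "joint_efforts": joint torques, N m; "tool_pos": TCP position; "tool_rot": TCP orientation; "ft_force": force on the tool from outside, world axes, zero at the start; "moment": the same for the moment, N m; "width": finger opening in mm.
Only numpy, scipy, OpenCV 4.12 (cv2) and the standard library are available. Lean on these libraries where they do the work, as an engineer would, in place of code of your own. Each camera call takes 0.05 s, during which the arm holds its last target.

## Working session

There is one attempt and no reset: what is moved stays moved. The work goes in short steps, Python scripts to look and compute and a shell command to move; the robot and the scene stay as the last step left them, time stands still between calls to the robot, and variables do not carry over. Pictures are saved under pics/ and viewed, and the job is handed in when it is done.

```bash
ls; mkdir -p pics; python3 - <<'E'
from plant import r
import cv2
for n in("side","top"):
    cv2.imwrite(f"pics/{n}0.png",r.read_camera(n)); print(n,r.calibration(n))
print(r.sense())
E
```

```text
pics
side {'K': array([[406.57985359,   0.        , 263.31228048],
       [  0.        , 406.57985359, 190.81006937],
       [  0.        ,   0.        ,   1.        ]]), 'eye': array([ -43.73084116, -606.12048427,  632.244141  ]), 'attitude': array([ 0.78921142, -0.34457609,  0.19421025, -0.46978189])}
top {'K': array([[425.2126861 ,   0.        , 253.01841135],
       [  0.        , 425.2126861 , 193.80469993],
       [  0.        ,   0.        ,   1.        ]]), 'eye': array([ 519.26383141,   51.73533178, 1212.83646728]), 'attitude': array([ 0.71548119, -0.69726281,  0.02189662, -0.03783883])}
{'time': 0.1, 'joints': array([-1.4625241 ,  0.42667837,  0.07386478,  1.60655892, -0.03408591,
        1.11078663, -0.06707118]), 'joint_velocities': array([ 0.00111141, -0.00230084,  0.00066474, -0.00037991, -0.00036357,
       -0.00094237, -0.00067122]), 'joint_efforts': array([ 8.48594267e-03, -9.51529312e+01,  3.77108261e+00, -4.64396524e+01,
        1.94441836e-02,  6.56970820e-03, -7.60278044e-05]), 'tool_pos': array([172.01719977, 652.32352115, 227.16800642]), 'tool_rot': array([ 1.28533401e-01,  9.91705007e-01, -5.85351125e-04, -2.51346110e-05]), 'ft_force': array([-0.39122314, -0.1568709 , -1.29733423]), 'moment': array([ 0.05285268, -0.00690378,  0.01685966]), 'width': 85.53598426647082}
```

View pics/side0.png

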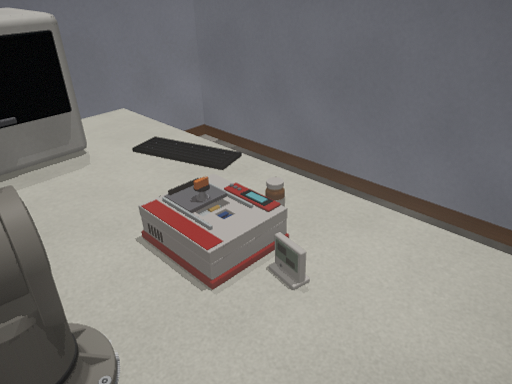

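View pics/top0.png

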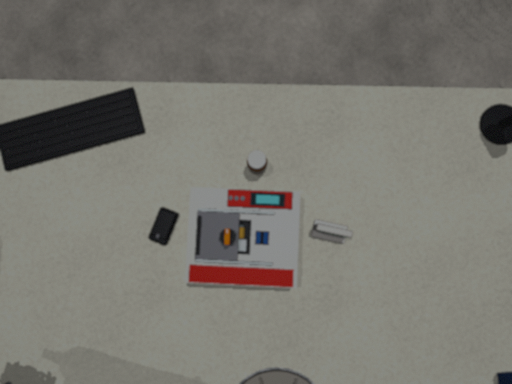

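The top view shows the photometer with its panel (+x) towards world +x and the cover open towards the left (world +y). The wing is at about (227,237), the rib at x≈199, the mouse at (163,226), the jar at (257,160) and the hygrometer at (330,230). Next I'll measure positions.

```bash
cat > h.py <<'E'
import numpy as np, cv2
from scipy.spatial.transform import Rotation as R
from plant import r
def ray(n,u,v):
    c=r.calibration(n); d=R.from_quat(c['attitude']).as_matrix()@np.linalg.inv(c['K'])@[u,v,1]
    return np.array(c['eye']),d/np.linalg.norm(d)
def onz(n,u,v,z):
    e,d=ray(n,u,v); return e+d*(z-e[2])/d[2]
def tri(a,b):
    (e,d),(f,g)=ray("side",*a),ray("top",*b)
    s=np.linalg.lstsq(np.c_[d,-g],f-e,rcond=None)[0]
    p,q=e+s[0]*d,f+s[1]*g; return (p+q)/2,np.linalg.norm(p-q)
def proj(n,P):
    c=r.calibration(n); p=c['K']@R.from_quat(c['attitude']).as_matrix().T@(np.array(P)-c['eye']); return p[:2]/p[2]
E
python3 - <<'E'
from h import *
np.set_printoptions(precision=1,suppress=True)
I=cv2.imread('pics/top0.png');S=cv2.imread('pics/side0.png')
cv2.imwrite('pics/topz.png',cv2.resize(I[180:295,180:310],None,fx=5,fy=5,interpolation=cv2.INTER_CUBIC))
cv2.imwrite('pics/sidez.png',cv2.resize(S[165:285,130:300],None,fx=4.5,fy=4.5,interpolation=cv2.INTER_CUBIC))
for n,im in(('top',I),('side',S)):
    h=cv2.cvtColor(im,cv2.COLOR_BGR2HSV)
    for nm,lo,hi in(('orange',(8,150,90),(18,255,255)),('red',(0,150,90),(5,255,255)),('red2',(174,150,90),(180,255,255))):
        m=cv2.inRange(h,lo,hi)
        for c in cv2.findContours(m,0,1)[0]:
            if cv2.contourArea(c)>12:
                M=cv2.moments(c);print(n,nm,cv2.contourArea(c),M['m10']/M['m00'],M['m01']/M['m00'],cv2.minAreaRect(c))
E
```

```text
top orange 55.0 226.5 238.3 ((226.5, 236.5), (15.0, 5.0), 90.0)
top red 1459.5 240.61722050930683 275.4390773095809 ((240.52601623535156, 275.4536437988281), (101.74185180664062, 15.601367950439453), 2.7263107299804688)
top red 301.0 253.12292358803987 198.8388704318937 ((259.49774169921875, 199.04751586914062), (62.643306732177734, 15.458674430847168), 2.7263107299804688)
side orange 21.5 198.61240310077517 180.1782945736434 ((200.1000213623047, 180.3000030517578), (4.427187919616699, 12.649109840393066), 71.56504821777344)
side red 52.5 239.55238095238096 264.20952380952383 ((242.0205535888672, 262.5323486328125), (1.9941089153289795, 73.24515533447266), 57.528804779052734)
side red 1017.0 182.58702064896755 224.8180924287119 ((181.10791015625, 224.12078857421875), (85.48338317871094, 14.862805366516113), 32.2756462097168)
side red 138.0 249.3731884057971 196.5144927536232 ((251.404541015625, 196.20567321777344), (54.80925369262695, 10.333423614501953), 24.904767990112305)
```

View pics/topz.png

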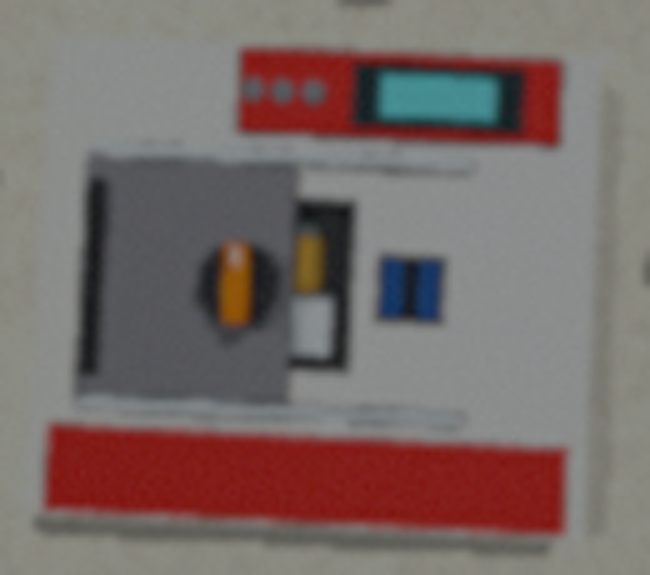

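View pics/sidez.png

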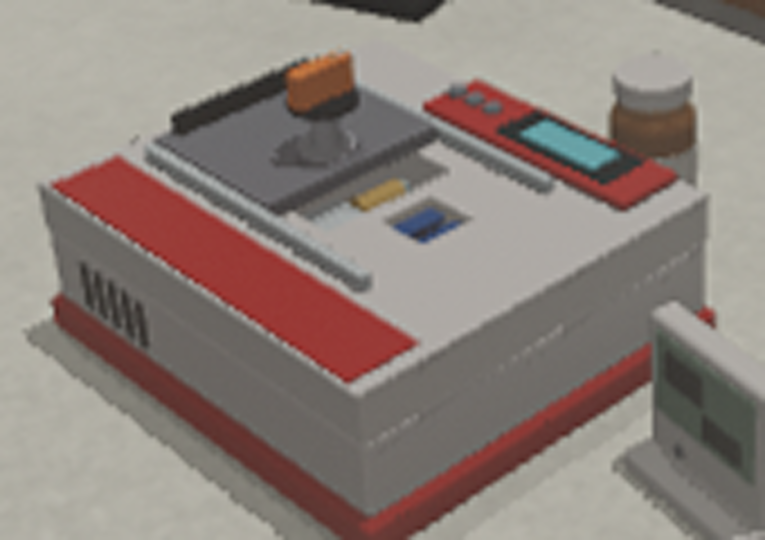

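```bash
python3 - <<'E'
from h import *
np.set_printoptions(precision=1,suppress=True)
Z=lambda u,v:((u-2)/5+180,(v-2)/5+180)
for nm,u,v,z in (('wing',235,284,167),('wingA',237,242,167),('wingB',233,326,167),('ribc',93,276,124),('ribA',98,180,124),('ribB',89,373,124),('well',411,290,100),
 ('wellTL',380,257,100),('wellBR',444,322,100),('stripTL',50,425,101),('stripTR',565,449,101),('stripBL',47,508,101),('stripBR',562,531,101),('panTL',242,49,111),('panTR',560,61,111),('panBR',558,144,111),('coverTR',298,170,112),('coverBR',289,403,112),('deckTL',58,40,100),('deckTR',604,58,100),('deckBL',42,515,100),('deckBR',590,537,100),('coverTL',93,162,112),('coverBL',78,405,112)):
    print(nm,onz('top',*Z(u,v),z))
a=lambda u,v:(u/4.5+130-.4,v/4.5+165-.4)
print('wingtop tri',tri(a(321,72),Z(235,284)))
print('well tri',tri(a(428,221),Z(411,290)))
E
```

```text
wing [501.2 138.5 167. ]
wingA [521.7 138.2 167. ]
wingB [480.7 138.8 167. ]
ribc [502.5 214.9 124. ]
ribA [551.6 214.1 124. ]
ribB [453.3 215.1 124. ]
well [499.4  52.2 100. ]
wellTL [516.1  68.8 100. ]
wellBR [483.3  34.6 100. ]
stripTL [424.6 237.8 101. ]
stripTR [420.  -29.3 101. ]
stripBL [382.1 237.7 101. ]
stripBR [378.2 -28.5 101. ]
panTL [622.2 143.4 111. ]
panTR [620.  -22.2 111. ]
panBR [576.8 -22.  111. ]
coverTR [559.9 112.2 112. ]
coverBR [440.2 113.3 112. ]
deckTL [625.6 241.7 100. ]
deckTR [623.2 -45.9 100. ]
deckBL [378.3 240.3 100. ]
deckBR [375.5 -43.  100. ]
coverTL [561.3 218.9 112. ]
coverBL [436.1 221.9 112. ]
wingtop tri (array([501.8, 138.3, 163.2]), np.float64(1.7140591251962187))
well tri (array([499.8,  51.9, 102.1]), np.float64(1.0364183947937324))
```

```bash
python3 -m creep '[{"slide":[25,-40,13],"dr":[0,0,2]},{"slide":[50,-80,13],"dr":[0,0,4]},{"slide":[75,-119,13],"dr":[0,0,6]},{"slide":[100,-158,13],"dr":[0,0,8]},{"slide":[125,-197,13],"dr":[0,0,10]},{"slide":[150,-236,13],"dr":[0,0,12]},{"slide":[175,-275,13],"dr":[0,0,14]},{"slide":[200,-314,13],"dr":[0,0,14]},{"slide":[225,-353,13],"dr":[0,0,14]},{"slide":[250,-392,13],"dr":[0,0,14]},{"slide":[275,-431,13],"dr":[0,0,14]},{"slide":[300,-470,13],"dr":[0,0,14]},{"slide":[329,-514,13],"dr":[0,0,14]},{"slide":[329,-514,13],"dr":[0,0,14]},{"slide":[329,-514,13],"dr":[0,0,14]},{"slide":[329,-514,13],"dr":[0,0,14]},{"slide":[329,-514,13],"dr":[0,0,14]},{"slide":[329,-514,13],"dr":[0,0,14]}]' 1
python3 - <<'E'
from h import *
for n in("side","top"): cv2.imwrite(f"pics/{n}1.png",r.read_camera(n))
T=cv2.imread('pics/top1.png')[160:300,170:310];S=cv2.imread('pics/side1.png')[120:260,130:270]
cv2.imwrite('pics/c1.png',cv2.resize(np.hstack([T,S]),None,fx=2.8,fy=2.8))
s=r.sense();print(s['joints'],R.from_quat(s['tool_rot']).as_matrix())
E
```

```text
time: 1.9
tool_pos: [500.7, 139.6, 240.8]
tool_rot: [0.006, 1.0, 0.0, -0.0]
ft_force: [-0.4, -0.2, -0.2]
width: 86.0
[-0.73739159  0.16013835  0.38531453  1.953561   -0.0696181   1.04043954
  1.23723728] [[-9.99924709e-01  1.22708689e-02  4.43128844e-05]
 [ 1.22708731e-02  9.99924705e-01  9.64123325e-05]
 [-4.31264848e-05  9.69488313e-05 -9.99999994e-01]]
```

View pics/c1.png

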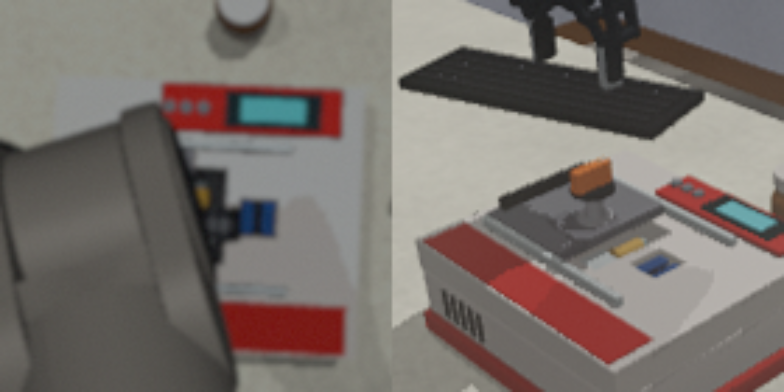

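The arm now hides the wing from the top camera. In the side view the open fingers stand above the orange wing, one each side along y. Descending.

```bash
python3 -m creep '[{"slide":[0,-1,-30],"dr":[0,0,0]},{"slide":[0,-1,-50],"dr":[0,0,0]},{"slide":[0,-1,-60],"dr":[0,0,0]},{"slide":[0,-1,-66],"dr":[0,0,0]},{"slide":[0,-1,-70],"dr":[0,0,0]},{"slide":[0,-1,-70],"dr":[0,0,0]}]' 1
python3 - <<'E'
from h import *
S=r.read_camera('side')[120:260,130:270]
cv2.imwrite('pics/c2.png',cv2.resize(S,None,fx=4,fy=4))
E
```

```text
time: 2.6
tool_pos: [501.2, 137.8, 170.9]
tool_rot: [0.007, 1.0, 0.0, 0.0]
ft_force: [0.2, 0.3, 0.8]
width: 85.6
```

View pics/c2.png

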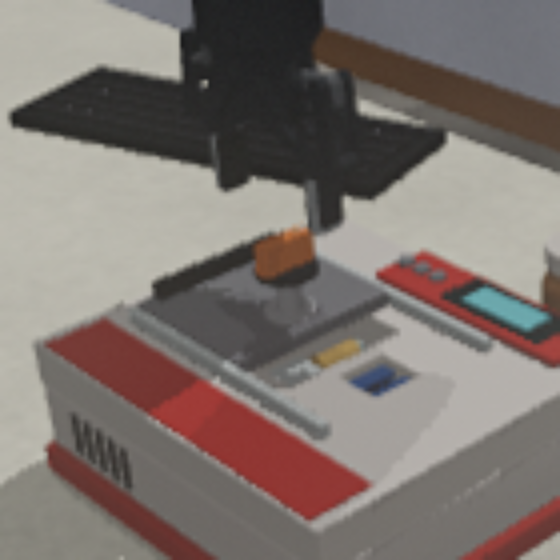

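```bash
python3 - <<'E'
from h import *
for P in [(501,181,165),(501,95,165),(501,181,152),(501,95,152),(501,138.5,167)]:
    print(P,(proj('side',P)-[130,120])*4)
E
```

```text
(501, 181, 165) [239.15380604 220.12575667]
(501, 95, 165) [325.79531201 261.94638655]
(501, 181, 152) [241.25218    238.06576187]
(501, 95, 152) [327.45975163 280.56028087]
(501, 138.5, 167) [280.56913368 237.42778328]
```

```bash
python3 - <<'E'
from h import *
S=cv2.imread('pics/side1.png')
def s(P): return proj('side',P)
for z in (221.8,234.8,245,255,265): print(z,s((500.7,139.6+43,z)),s((500.7,139.6-43,z)))
cv2.imwrite('pics/z1.png',cv2.resize(S[90:190,150:250],None,fx=5.8,fy=5.8,interpolation=cv2.INTER_CUBIC))
c=cv2.imread('pics/c2.png');c=cv2.convertScaleAbs(c[0:300,150:400],alpha=2,beta=20);cv2.imwrite('pics/z2.png',cv2.resize(c,None,fx=2,fy=2))
E
```

```text
221.8 [186.93380873 154.65364671] [209.0364249 164.2970324]
234.8 [186.37125734 149.8690646 ] [208.58760465 159.3155403 ]
245 [185.92496985 146.07332406] [208.23132975 155.36121639]
255 [185.48318272 142.31585967] [207.87846134 151.4447014 ]
265 [185.03712586 138.52208073] [207.5219945  147.48824722]
```

View pics/z1.png

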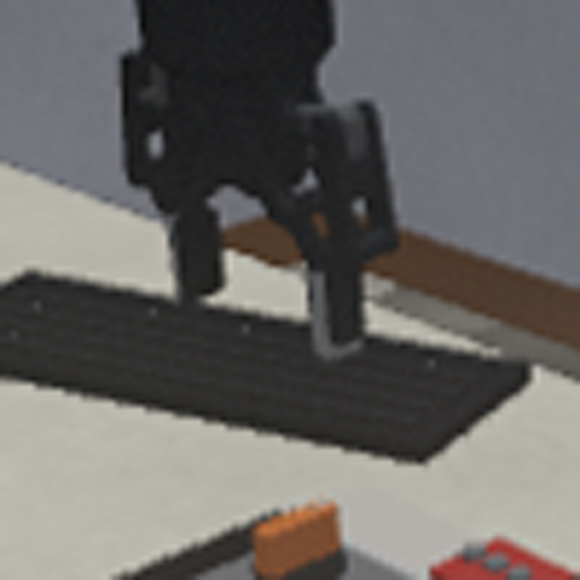

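View pics/z2.png

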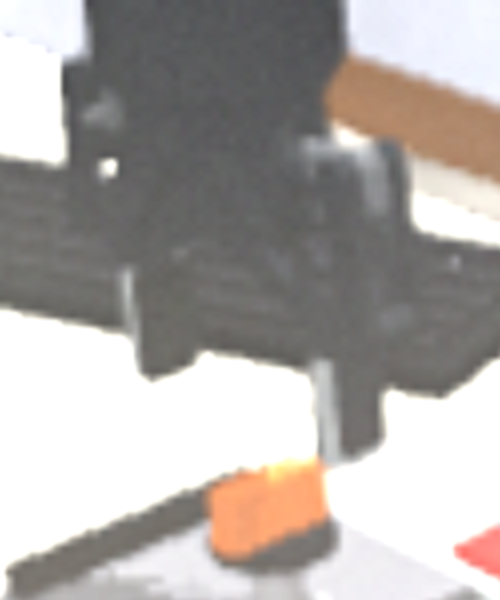

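```bash
python3 - <<'E'
from h import *
T=cv2.imread('pics/top1.png')
for z in(235,260,300): print(z,onz('top',254.5,238,z))
cv2.imwrite('pics/z3.png',cv2.convertScaleAbs(cv2.resize(T[190:280,190:290],None,fx=6,fy=6,interpolation=cv2.INTER_CUBIC),alpha=2.5,beta=20))
E
```

```text
235 [500.44941568  68.8121216  235.        ]
260 [500.93043721  68.37552534 260.        ]
300 [501.70007165  67.67697132 300.        ]
```

View pics/z3.png

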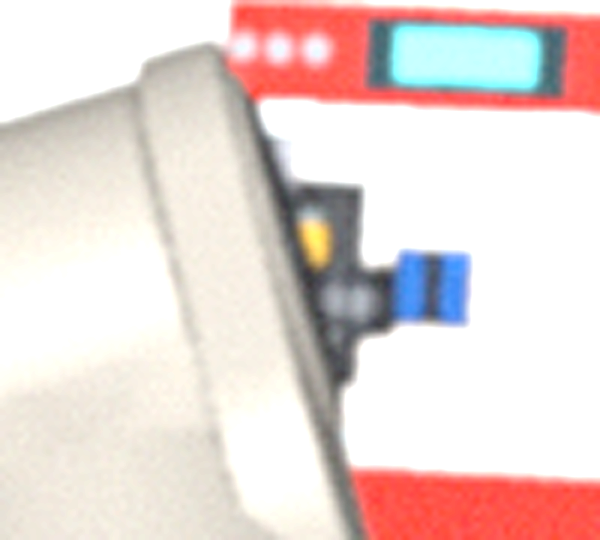

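```bash
python3 -m creep '[{"slide":[0,0,0],"dr":[0,0,0]},{"slide":[0,0,0],"dr":[0,0,0]},{"slide":[0,0,0],"dr":[0,0,0]},{"slide":[0,0,0],"dr":[0,0,0]},{"slide":[0,0,0],"dr":[0,0,0]}]' -0.4
python3 - <<'E'
from h import *
S=r.read_camera('side');cv2.imwrite('pics/side3.png',S)
cv2.imwrite('pics/z4.png',cv2.convertScaleAbs(cv2.resize(S[110:210,150:250],None,fx=5.8,fy=5.8,interpolation=cv2.INTER_CUBIC),alpha=1.8,beta=10))
E
```

```text
time: 3.15
tool_pos: [501.1, 137.7, 170.9]
tool_rot: [0.007, 1.0, 0.0, 0.0]
ft_force: [0.5, -0.1, -0.1]
width: 25.9
```

View pics/z4.png

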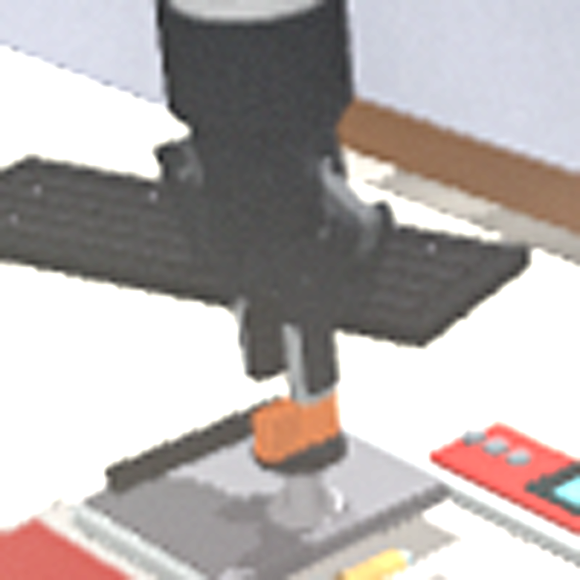

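```bash
python3 - <<'E'
from h import *
for x in(490,501,512):
  for z in(150,160,170,180): print(x,z,[(proj('side',(x,y,z))-[150,110])*5.8 for y in (151,125)])
E
```

```text
490 150 [array([256.54437895, 436.84064379]), array([294.23244327, 455.76809193])]
490 160 [array([254.25910159, 416.54506799]), array([292.09187546, 435.24532315])]
490 170 [array([251.95216999, 396.05718075]), array([289.93070545, 414.52503005])]
490 180 [array([249.62327493, 375.37423565]), array([287.74863437, 393.60434719])]
501 150 [array([276.4213506 , 428.00830868]), array([314.16109386, 446.67045512])]
501 160 [array([274.24453079, 407.80776871]), array([312.12992864, 426.24448908])]
501 170 [array([272.04722372, 387.4171103 ]), array([310.07934824, 405.62327865])]
501 180 [array([269.82913881, 366.83363681]), array([308.00907297, 384.80401099])]
512 150 [array([296.03415348, 419.29335701]), array([333.82081653, 437.69558672])]
512 160 [array([293.96311406, 399.18713006]), array([331.89630008, 417.36569094])]
512 170 [array([291.87271368, 378.89294152]), array([329.95351317, 396.84279269])]
512 180 [array([289.76267957, 358.40814329]), array([327.99219439, 376.12413045])]
```

The side view shows both fingertips about 10 mm above the wing top, at z≈177. That is higher than the stated finger length implies (about 152), so I'll go down in small steps, checking force and picture.

```bash
python3 -m creep '[{"slide":[0,0.5,-3],"dr":[0,0,0]},{"slide":[0,0.5,-6],"dr":[0,0,0]},{"slide":[0,0.5,-6],"dr":[0,0,0]}]' -0.4
python3 -m creep '[{"slide":[0,0,-3],"dr":[0,0,0]},{"slide":[0,0,-6],"dr":[0,0,0]},{"slide":[0,0,-6],"dr":[0,0,0]}]' -0.4
python3 - <<'E'
from h import *
S=r.read_camera('side');cv2.imwrite('pics/side4.png',S)
cv2.imwrite('pics/z5.png',cv2.convertScaleAbs(cv2.resize(S[110:210,150:250],None,fx=5.8,fy=5.8,interpolation=cv2.INTER_CUBIC),alpha=1.8,beta=10))
E
```

```text
time: 3.5
tool_pos: [500.8, 138.0, 164.2]
tool_rot: [0.007, 1.0, -0.0, -0.0]
ft_force: [-0.9, 0.6, -0.6]
width: 25.7
time: 3.8
tool_pos: [500.9, 138.1, 158.4]
tool_rot: [0.007, 1.0, -0.0, -0.0]
ft_force: [-0.4, -0.9, 0.1]
width: 25.5
```

View pics/z5.png

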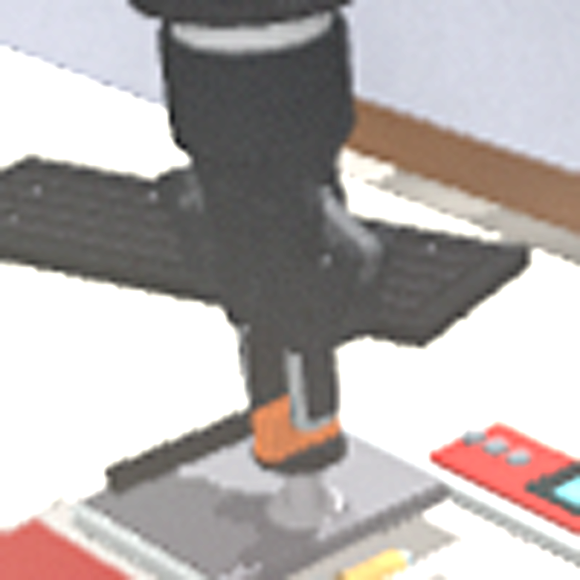

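Now the fingers straddle the wing, and the tips read z≈164. Going 11 mm lower, then closing.

```bash
python3 -m creep '[{"slide":[0,0,-4],"dr":[0,0,0]},{"slide":[0,0,-8],"dr":[0,0,0]},{"slide":[0,0,-11],"dr":[0,0,0]},{"slide":[0,0,-11],"dr":[0,0,0]}]' -0.4
python3 -m creep '[{"slide":[0,0,0],"dr":[0,0,0]},{"slide":[0,0,0],"dr":[0,0,0]},{"slide":[0,0,0],"dr":[0,0,0]},{"slide":[0,0,0],"dr":[0,0,0]}]' -1
python3 - <<'E'
from h import *
S=r.read_camera('side');cv2.imwrite('pics/side5.png',S);print(r.sense()['moment'])
cv2.imwrite('pics/z6.png',cv2.convertScaleAbs(cv2.resize(S[110:210,150:250],None,fx=5.8,fy=5.8,interpolation=cv2.INTER_CUBIC),alpha=1.8,beta=10))
E
```

```text
time: 4.25
tool_pos: [500.8, 138.1, 147.3]
tool_rot: [0.007, 1.0, -0.0, -0.0]
ft_force: [0.1, -0.4, 0.2]
width: 25.9
time: 4.65
tool_pos: [501.1, 138.1, 148.0]
tool_rot: [0.007, 1.0, 0.0, 0.0]
ft_force: [-0.6, -0.9, 2.6]
width: 10.4
[-0.28644326  0.21641807  0.00818546]
```

View pics/z6.png

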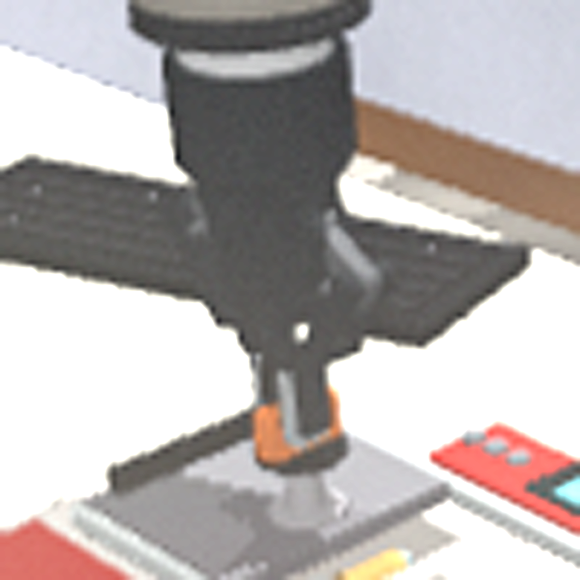

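Wing gripped: width 10 mm, tips just above the flange. Sliding the cover along photometer −y.

```bash
python3 -m creep '[{"slide":[0,-3,0],"dr":[0,0,0]},{"slide":[-0.1,-8,0],"dr":[0,0,0]},{"slide":[-0.2,-15,0],"dr":[0,0,0]},{"slide":[-0.4,-22,0],"dr":[0,0,0]},{"slide":[-0.5,-29,0],"dr":[0,0,0]},{"slide":[-0.6,-36,0],"dr":[0,0,0]},{"slide":[-0.7,-43,0],"dr":[0,0,0]},{"slide":[-0.8,-50,0],"dr":[0,0,0]},{"slide":[-0.9,-57,0],"dr":[0,0,0]},{"slide":[-1,-64,0],"dr":[0,0,0]},{"slide":[-1.1,-70,0],"dr":[0,0,0]},{"slide":[-1.2,-74,0],"dr":[0,0,0]},{"slide":[-1.2,-76,0],"dr":[0,0,0]},{"slide":[-1.2,-76,0],"dr":[0,0,0]}]'
python3 -m creep '[{"slide":[0,-1,0],"dr":[0,0,0]},{"slide":[0,-2,0],"dr":[0,0,0]},{"slide":[0,-3,0],"dr":[0,0,0]},{"slide":[-0.1,-4,0],"dr":[0,0,0]},{"slide":[-0.1,-4,0],"dr":[0,0,0]}]'
```

```text
time: 6.1
tool_pos: [499.7, 61.7, 147.7]
tool_rot: [0.007, 1.0, -0.0, -0.0]
ft_force: [-2.8, -2.1, 4.2]
width: 10.4
time: 6.6
tool_pos: [499.8, 58.0, 147.8]
tool_rot: [0.007, 1.0, -0.0, -0.0]
ft_force: [-3.4, 2.4, 3.5]
width: 10.3
```

```bash
for i in 1; do python3 -m creep '[{"slide":[-0.5,-1,0],"dr":[0,0,0]},{"slide":[-0.5,-2,0],"dr":[0,0,0]},{"slide":[-0.5,-2,0],"dr":[0,0,0]}]'; done
python3 -m creep '[{"slide":[0,-1,0],"dr":[0,0,0]},{"slide":[0,-2,0],"dr":[0,0,0]},{"slide":[0,-2,0],"dr":[0,0,0]}]'
python3 -m creep '[{"slide":[0,-1,0],"dr":[0,0,0]},{"slide":[0,-1,0],"dr":[0,0,0]}]'
python3 -m creep '[{"slide":[0,-1,0],"dr":[0,0,0]},{"slide":[0,-1,0],"dr":[0,0,0]}]'
```

```text
time: 6.9
tool_pos: [499.5, 56.0, 147.9]
tool_rot: [0.007, 1.0, -0.0, 0.0]
ft_force: [-0.3, 1.4, 3.7]
width: 10.2
time: 7.2
tool_pos: [499.5, 54.0, 147.9]
tool_rot: [0.007, 1.0, -0.0, 0.0]
ft_force: [-1.0, 1.7, 3.9]
width: 10.3
time: 7.4
tool_pos: [499.4, 53.1, 147.9]
tool_rot: [0.007, 1.0, -0.0, 0.0]
ft_force: [-0.0, 1.4, 5.3]
width: 10.3
time: 7.6
tool_pos: [499.4, 52.7, 147.9]
tool_rot: [0.007, 1.0, 0.0, 0.0]
ft_force: [-0.2, 6.1, 4.0]
width: 10.5
```

```bash
python3 -m creep '[{"slide":[0,-0.5,0],"dr":[0,0,0]},{"slide":[0,-1,0],"dr":[0,0,0]},{"slide":[0,-1,0],"dr":[0,0,0]}]'
python3 - <<'E'
from h import *
S=r.read_camera('side');print(r.sense()['moment'])
cv2.imwrite('pics/z7.png',cv2.convertScaleAbs(cv2.resize(S[130:250,150:270],None,fx=4.8,fy=4.8,interpolation=cv2.INTER_CUBIC),alpha=1.6,beta=10))
E
```

```text
time: 7.9
tool_pos: [499.4, 52.4, 147.9]
tool_rot: [0.006, 1.0, 0.001, 0.0]
ft_force: [-1.0, 10.5, 4.1]
width: 10.5
[ 2.39336597  0.0695881  -0.01010144]
```

View pics/z7.png

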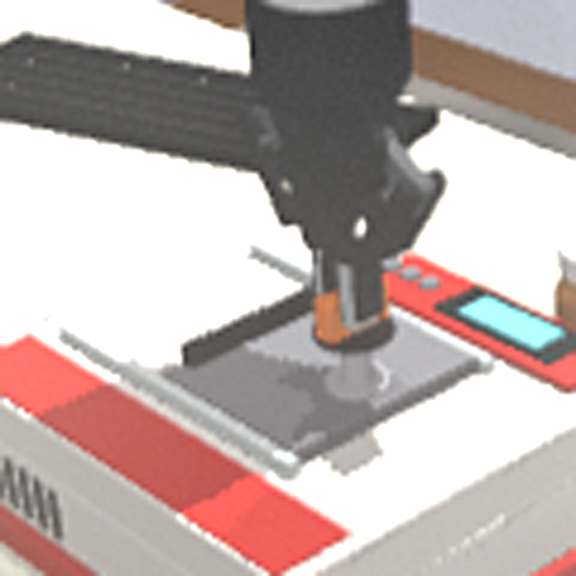

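The stop was felt at y≈52.5, which matches the well position (52.2), and the bay is covered in the picture. Relaxing the side load, then pressing.

```bash
python3 -m creep '[{"slide":[0,0.8,0],"dr":[0,0,0]},{"slide":[0,0.8,-1],"dr":[0,0,0]},{"slide":[0,0.8,-2],"dr":[0,0,0]},{"slide":[0,0.8,-3],"dr":[0,0,0]},{"slide":[0,0.8,-4],"dr":[0,0,0]},{"slide":[0,0.8,-4],"dr":[0,0,0]}]'
python3 -m creep '[{"slide":[0,0,-1],"dr":[0,0,0]},{"slide":[0,0,-2],"dr":[0,0,0]},{"slide":[0,0,-3],"dr":[0,0,0]},{"slide":[0,0,-4],"dr":[0,0,0]},{"slide":[0,0,-4],"dr":[0,0,0]}]'
```

```text
time: 8.55
tool_pos: [499.5, 52.8, 143.9]
tool_rot: [0.006, 1.0, 0.0, 0.0]
ft_force: [-0.9, 7.2, 5.1]
width: 10.5
time: 9.05
tool_pos: [499.5, 52.7, 139.9]
tool_rot: [0.006, 1.0, 0.0, 0.0]
ft_force: [-0.8, 6.6, 6.2]
width: 10.7
```

```bash
python3 -m creep '[{"slide":[0,0,-1],"dr":[0,0,0]},{"slide":[0,0,-1],"dr":[0,0,0]}]'
python3 -m creep '[{"slide":[0,0,-0.7],"dr":[0,0,0]},{"slide":[0,0,-0.7],"dr":[0,0,0]}]'
python3 -m creep '[{"slide":[0,0,-0.7],"dr":[0,0,0]},{"slide":[0,0,-0.7],"dr":[0,0,0]}]'
```

```text
time: 9.25
tool_pos: [499.5, 52.7, 138.9]
tool_rot: [0.006, 1.0, 0.0, 0.0]
ft_force: [-0.5, 6.6, 7.3]
width: 10.1
time: 9.45
tool_pos: [499.5, 52.7, 138.3]
tool_rot: [0.006, 1.0, 0.0, 0.0]
ft_force: [-1.5, 8.0, 7.3]
width: 10.1
time: 9.65
tool_pos: [499.5, 52.7, 137.6]
tool_rot: [0.006, 1.0, 0.0, 0.0]
ft_force: [-1.3, 6.8, 7.2]
width: 10.5
```

```bash
python3 -m creep '[{"slide":[0,0,-0.6],"dr":[0,0,0]},{"slide":[0,0,-0.6],"dr":[0,0,0]}]'
python3 -m creep '[{"slide":[0,0,-0.6],"dr":[0,0,0]},{"slide":[0,0,-0.6],"dr":[0,0,0]}]'
```

```text
time: 9.85
tool_pos: [499.5, 52.7, 137.0]
tool_rot: [0.006, 1.0, 0.0, 0.0]
ft_force: [-1.0, 7.6, 6.3]
width: 10.2
time: 10.05
tool_pos: [499.5, 52.7, 136.4]
tool_rot: [0.006, 1.0, 0.0, 0.0]
ft_force: [-1.3, 7.4, 7.5]
width: 10.5
```

```bash
python3 -m creep '[{"slide":[0,0.5,-0.6],"dr":[0,0,0]},{"slide":[0,0.5,-0.6],"dr":[0,0,0]}]' | grep -E "pos|force"
python3 -m creep '[{"slide":[0,0,-0.6],"dr":[0,0,0]},{"slide":[0,0,-0.6],"dr":[0,0,0]}]'| grep -E "pos|force"
```

```text
tool_pos: [499.5, 52.9, 135.8]
ft_force: [-0.2, 6.2, 7.3]
tool_pos: [499.5, 52.9, 135.2]
ft_force: [-1.3, 4.1, 7.5]
```

```bash
python3 -m creep '[{"slide":[0,0,-0.6],"dr":[0,0,0]},{"slide":[0,0,-0.6],"dr":[0,0,0]}]' | grep -E "pos|force"
python3 -m creep '[{"slide":[0,0,-0.6],"dr":[0,0,0]},{"slide":[0,0,-0.6],"dr":[0,0,0]}]'| grep -E "pos|force"
```

```text
tool_pos: [499.5, 52.9, 134.6]
ft_force: [-1.5, 5.0, 8.0]
tool_pos: [499.5, 52.9, 134.0]
ft_force: [-1.5, 4.0, 8.4]
```

```bash
python3 -m creep '[{"slide":[0,0,-0.6],"dr":[0,0,0]},{"slide":[0,0,-0.6],"dr":[0,0,0]}]' | grep -E "pos|force"
```

```text
tool_pos: [499.5, 52.9, 133.4]
ft_force: [-0.8, 4.2, 8.8]
```

```bash
python3 -m creep '[{"slide":[0,0,-0.6],"dr":[0,0,0]},{"slide":[0,0,-0.6],"dr":[0,0,0]}]' | grep -E "pos|force"
python3 -m creep '[{"slide":[0,0,-0.6],"dr":[0,0,0]},{"slide":[0,0,-0.6],"dr":[0,0,0]}]'| grep -E "pos|force"
```

```text
tool_pos: [499.5, 52.9, 132.8]
ft_force: [-1.4, 5.1, 8.6]
tool_pos: [499.5, 52.9, 132.2]
ft_force: [-1.8, 4.3, 8.4]
```

```bash
python3 -m creep '[{"slide":[0,0,-0.6],"dr":[0,0,0]},{"slide":[0,0,-0.6],"dr":[0,0,0]}]' | grep -E "pos|force"
```

```text
tool_pos: [499.5, 52.9, 131.7]
ft_force: [-1.1, 5.2, 9.9]
```

```bash
python3 -m creep '[{"slide":[0,0,-0.5],"dr":[0,0,0]},{"slide":[0,0,-0.5],"dr":[0,0,0]}]' | grep -E "pos|force"
```

```text
tool_pos: [499.5, 52.9, 131.2]
ft_force: [-1.1, 4.1, 8.8]
```

```bash
python3 -m creep '[{"slide":[0,0,-0.5],"dr":[0,0,0]},{"slide":[0,0,-0.5],"dr":[0,0,0]}]' | grep -E "pos|force"
```

```text
tool_pos: [499.6, 52.9, 130.9]
ft_force: [-2.8, 4.9, 13.9]
```

```bash
python3 -m creep '[{"slide":[0,0,-0.5],"dr":[0,0,0]},{"slide":[0,0,-0.5],"dr":[0,0,0]}]' | grep -E "pos|force"
```

```text
tool_pos: [499.6, 52.9, 130.5]
ft_force: [-5.2, 3.3, 16.9]
```

Bottomed after about 17 mm of travel at 16.9 N. Turning clockwise in small steps, watching force and moment.

```bash
python3 -m creep '[{"slide":[-0.4,0,0],"dr":[0,0,-2]},{"slide":[-0.4,0,0],"dr":[0,0,-5]},{"slide":[-0.4,0,0],"dr":[0,0,-8]},{"slide":[-0.4,0,0],"dr":[0,0,-8]}]'; python3 -c "from plant import r;print(r.sense()['moment'])"
```

```text
time: 12.65
tool_pos: [499.5, 53.1, 130.6]
tool_rot: [0.077, 0.997, 0.001, 0.001]
ft_force: [-2.9, 5.5, 17.0]
width: 10.6
[1.20437864 0.56590058 0.03401878]
```

```bash
python3 -m creep '[{"slide":[0,0,0],"dr":[0,0,-3]},{"slide":[0,0,0],"dr":[0,0,-6]},{"slide":[0,0,0],"dr":[0,0,-6]}]'; python3 -c "from plant import r;print(r.sense()['moment'])"
```

```text
time: 12.95
tool_pos: [499.6, 53.3, 130.7]
tool_rot: [0.129, 0.992, 0.001, 0.001]
ft_force: [-2.5, 6.5, 16.1]
width: 10.2
[ 1.4719607   0.55806253 -0.04267173]
```

```bash
python3 -m creep '[{"slide":[0,0.2,0],"dr":[0,0,-4]},{"slide":[0,0.2,0],"dr":[0,0,-8]},{"slide":[0,0.2,0],"dr":[0,0,-12]},{"slide":[0,0.2,0],"dr":[0,0,-16]},{"slide":[0,0.2,0],"dr":[0,0,-16]}]'; python3 -c "from plant import r;print(r.sense()['moment'])"
```

```text
time: 13.45
tool_pos: [499.7, 53.8, 130.7]
tool_rot: [0.266, 0.964, 0.001, 0.0]
ft_force: [-1.5, 7.1, 16.1]
width: 10.4
[ 1.81666204e+00  4.56110150e-01 -1.24300851e-03]
```

```bash
python3 -m creep '[{"slide":[0,0,0],"dr":[0,0,-4]},{"slide":[0,0,0],"dr":[0,0,-8]},{"slide":[0,0,0],"dr":[0,0,-12]},{"slide":[0,0,0],"dr":[0,0,-12]}]'; python3 -c "from plant import r;print(r.sense()['moment'])"
```

```text
time: 13.85
tool_pos: [499.9, 54.0, 130.7]
tool_rot: [0.365, 0.931, 0.001, 0.001]
ft_force: [-0.8, 9.1, 16.1]
width: 10.2
[ 2.20988529  0.2236703  -0.01218146]
```

```bash
python3 -m creep '[{"slide":[0,0.3,0],"dr":[0,0,-4]},{"slide":[0,0.6,0],"dr":[0,0,-8]},{"slide":[0,0.8,0],"dr":[0,0,-12]},{"slide":[0,0.8,0],"dr":[0,0,-16]},{"slide":[0,0.8,0],"dr":[0,0,-16]}]'; python3 -c "from plant import r;print(r.sense()['moment'])"
```

```text
time: 14.35
tool_pos: [500.2, 54.6, 130.7]
tool_rot: [0.492, 0.871, 0.001, 0.001]
ft_force: [0.9, 8.0, 15.4]
width: 10.6
[ 1.86621535 -0.1281093   0.04594076]
```

```bash
python3 -m creep '[{"slide":[0,0,0],"dr":[0,0,-4]},{"slide":[0,0,0],"dr":[0,0,-8]},{"slide":[0,0,0],"dr":[0,0,-12]},{"slide":[0,0,0],"dr":[0,0,-12]}]'; python3 -c "from plant import r;print(r.sense()['moment'])"
```

```text
time: 14.75
tool_pos: [500.4, 54.8, 130.8]
tool_rot: [0.58, 0.815, 0.001, 0.001]
ft_force: [2.7, 9.2, 14.9]
width: 10.7
[ 2.08378093 -0.52235128 -0.03635971]
```

```bash
python3 -m creep '[{"slide":[0,0.4,-0.15],"dr":[0,0,-4]},{"slide":[0,0.6,-0.15],"dr":[0,0,-8]},{"slide":[0,0.6,-0.15],"dr":[0,0,-12]},{"slide":[0,0.6,-0.15],"dr":[0,0,-12]}]'; python3 -c "from plant import r;print(r.sense()['moment'])"
```

```text
time: 15.15
tool_pos: [500.8, 55.1, 130.8]
tool_rot: [0.662, 0.75, 0.002, 0.001]
ft_force: [4.5, 6.9, 15.0]
width: 10.1
[ 1.70549989 -0.87669754 -0.06557796]
```

```bash
python3 -m creep '[{"slide":[0,0,0],"dr":[0,0,-2]},{"slide":[0,0,0],"dr":[0,0,-4]},{"slide":[0,0,0],"dr":[0,0,-4]}]'; python3 -c "from plant import r;print(r.sense()['moment'])"
```

```text
time: 15.45
tool_pos: [500.9, 55.1, 130.8]
tool_rot: [0.687, 0.726, 0.002, 0.001]
ft_force: [5.2, 7.3, 13.4]
width: 10.3
[ 1.79098911 -0.98252018  0.02730852]
```

```bash
python3 -m creep '[{"slide":[0,0,0],"dr":[0,0,-2]},{"slide":[0,0,0],"dr":[0,0,-4]},{"slide":[0,0,0],"dr":[0,0,-4]}]'; python3 -c "from plant import r;print(r.sense()['moment'])"
```

```text
time: 15.75
tool_pos: [501.0, 55.1, 130.8]
tool_rot: [0.712, 0.702, 0.002, 0.001]
ft_force: [5.3, 6.9, 14.5]
width: 10.5
[ 1.7493653  -1.15683379 -0.03136721]
```

```bash
python3 -m creep '[{"slide":[0.4,0.3,0],"dr":[0,0,0]},{"slide":[0.6,0.5,0],"dr":[0,0,0]}]'
python3 -m creep '[{"slide":[0,0,0],"dr":[0,0,0]},{"slide":[0,0,0],"dr":[0,0,0]},{"slide":[0,0,0],"dr":[0,0,0]},{"slide":[0,0,0],"dr":[0,0,0]}]' -0.3
python3 - <<'E'
from h import *
S=r.read_camera('side')
cv2.imwrite('pics/z8.png',cv2.convertScaleAbs(cv2.resize(S[130:250,150:270],None,fx=4.8,fy=4.8,interpolation=cv2.INTER_CUBIC),alpha=1.6,beta=10))
E
```

```text
time: 15.95
tool_pos: [501.2, 55.3, 130.7]
tool_rot: [0.712, 0.702, 0.002, 0.001]
ft_force: [2.7, 4.9, 15.7]
width: 10.1
time: 16.35
tool_pos: [499.3, 54.3, 129.6]
tool_rot: [0.712, 0.702, -0.0, -0.0]
ft_force: [-0.8, -1.0, 0.2]
width: 30.0
```

View pics/z8.png

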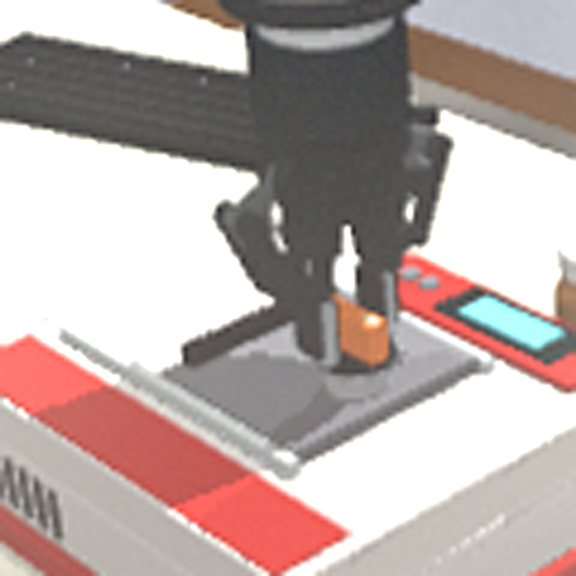

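Released: the force is zero, the wing lies along y, and it stays down. Retreating straight up, then clear of the top camera's view.

```bash
python3 -m creep '[{"slide":[0,0,5],"dr":[0,0,0]},{"slide":[0,0,15],"dr":[0,0,0]},{"slide":[0,0,35],"dr":[0,0,0]},{"slide":[0,0,65],"dr":[0,0,0]},{"slide":[0,0,100],"dr":[0,0,0]},{"slide":[0,0,130],"dr":[0,0,0]},{"slide":[-10,40,130],"dr":[0,0,0]},{"slide":[-20,80,130],"dr":[0,0,0]},{"slide":[-30,120,130],"dr":[0,0,0]},{"slide":[-40,160,130],"dr":[0,0,0]},{"slide":[-60,200,130],"dr":[0,0,0]},{"slide":[-80,240,130],"dr":[0,0,0]},{"slide":[-100,280,130],"dr":[0,0,0]},{"slide":[-120,320,130],"dr":[0,0,0]},{"slide":[-120,320,130],"dr":[0,0,0]}]'
python3 - <<'E'
from h import *
S=r.read_camera('side');T=r.read_camera('top');cv2.imwrite('pics/top9.png',T);cv2.imwrite('pics/side9.png',S)
cv2.imwrite('pics/z9.png',np.hstack([cv2.resize(S[160:280,130:260],(400,370)),cv2.resize(T[180:300,170:300],(400,370))]))
E
```

```text
time: 17.9
tool_pos: [376.2, 379.7, 260.2]
tool_rot: [0.709, 0.705, 0.0, -0.0]
ft_force: [0.9, -0.3, -0.0]
width: 29.9
```

View pics/z9.png

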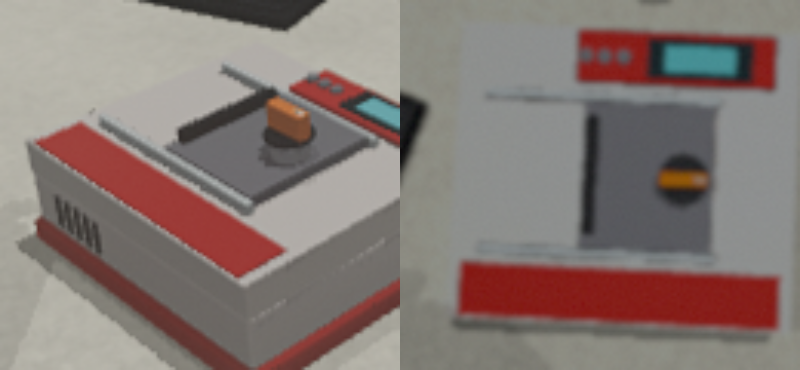

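View pics/top9.png

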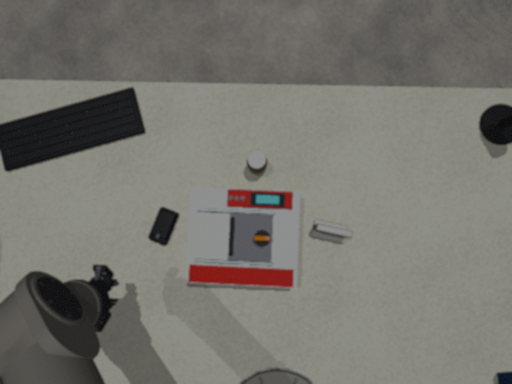

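```bash
python3 - <<'E'
from h import *
np.set_printoptions(precision=2,suppress=True)
C={}
for n in('top','side'):
    im=cv2.imread(f'pics/{n}9.png');h=cv2.cvtColor(im,cv2.COLOR_BGR2HSV)
    m=cv2.inRange(h,(7,140,80),(22,255,255));m[:150]=0;m[260:]=0;m[:,:190]=0;m[:,285:]=0
    c=max(cv2.findContours(m,0,1)[0],key=cv2.contourArea);print(n,cv2.minAreaRect(c),cv2.boundingRect(c))
print('wing',onz('top',261.5,238,152)); print('rib',onz('top',232,236.5,124))
# side: wing top-face centre in crop (286,103)
s=(286*130/400+130-.4,103*120/370+160-.4); print(tri(s,(170+683-683+ (683-400)*130/400,180+180*120/370)))
E
```

```text
top ((261.0, 237.5), (5.0, 14.0), 90.0) (254, 235, 15, 6)
side ((223.30001831054688, 197.90000915527344), (16.54690170288086, 8.497057914733887), 26.56505012512207) (217, 192, 14, 13)
wing [499.32  52.9  152.  ]
rib [500.56 128.25 124.  ]
(array([498.56,  51.73, 161.02]), np.float64(0.10469458400707049))
```

```bash
python3 - <<'E'
from h import *
S=cv2.imread('pics/side9.png')
cv2.imwrite('pics/z10.png',cv2.resize(S[180:225,200:245],None,fx=13,fy=13,interpolation=cv2.INTER_CUBIC))
for zt in(167,160,154):
  print(zt,[np.round((proj('side',(499.3+a,52.5+b,zt-d))-[200,180]+.5)*13).astype(int).tolist() for a,b,d in((-6,20,0),(-6,-20,0),(6,20,0),(6,-20,0),(-6,20,22),(-6,-20,22),(0,-21,22),(0,-21,26))])
E
```

```text
167 [[202, 121], [347, 192], [251, 98], [396, 168], [210, 225], [354, 297], [382, 287], [384, 305]]
160 [[204, 154], [349, 226], [253, 131], [398, 201], [213, 257], [357, 330], [385, 320], [386, 338]]
154 [[207, 183], [351, 254], [256, 159], [400, 230], [215, 285], [359, 358], [387, 348], [388, 366]]
```

View pics/z10.png

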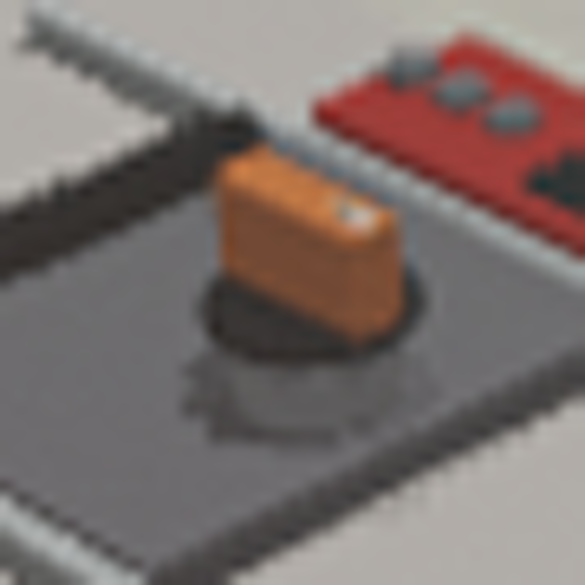

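```bash
python3 -c "
from plant import r
print(r.job_done())"
```

```text
the job is handed in; nothing more can be done
None
```

The cover is shut and the fastener is locked and holding itself down. I handed the job in at about 18 s, with the arm clear of everything.

**What I did:** I gripped the fastener by its wing and slid the cover about 86 mm to its end stop. I then pressed the fastener down about 17 mm until it bottomed, turned it 90° clockwise while holding it down, and let go.

**Forces:** The cover push ended at about 10 N. The press read 13–17 N from the bottom through the turn. The turning moment stayed under 0.07 N m. I read forces only at the end of each move, so a brief peak in between would not show.

**Last checks:**
- **Cover:** The wing axis measures (499, 53) mm, against (499, 52) for the receptacle. The rib measures y ≈ 128 mm, about 2 mm from the 130 expected, which is within camera accuracy.
- **Fastener:** The wing lies along the photometer's y. Its top is at about 155 mm, so it has stayed roughly 12 mm down, where a 17 mm press less the 4 mm rise would leave 13.
- **Bench:** The jar, mouse and hygrometer look unmoved in the top view.

**What disagreed:**
- The fingertips appeared about 20–25 mm higher in the side view than the stated finger length gives, so I went by the pictures and the force readings when lowering.
- The gripped wing read 10.4 mm wide, against the stated 12 mm.
- My first height estimate for the wing top came out at 161 mm. Its projected corners in a closer view put it at about 155 mm, which I took as right.

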